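# Put the lids back on the fondue set

### The job

Dessert is over: pick out the three knobbed bamboo lids and put each one on the vessel it fits, the largest on the fondue bowl in its frame, the middle one on the larger dip pot and the smallest on the smaller dip pot, so that each sits flat and centred on its rim with its plug inside the mouth. Set them down rather than dropping them, in any order, and do not shove the bowl, the pots, the glass cup or the plain coaster out of place.

Things in the scene. Friction and masses are not known exactly. Their poses are not given: they have to be found in the camera images.
- lid_large: Largest round bamboo lid, loose, about 60 to 120 g: disc 134 mm across and 8 mm thick, a round knob on its middle (22 mm across, 28 mm tall), under it a locating plug 96 mm across, 6 mm deep. Starts knob up on the shelf. Origin at the centre of the plug's underside, z up: disc z = 6 to 14 mm, knob 14 to 42 mm. Belongs on the fondue bowl.
- lid_medium: Middle-sized round bamboo lid, loose, about 35 to 70 g: disc 102 mm across and 8 mm thick, a round knob on its middle (22 mm across, 28 mm tall), under it a locating plug 64 mm across, 6 mm deep. Starts knob up on the shelf. Origin at the centre of the plug's underside, z up: disc z = 6 to 14 mm, knob 14 to 42 mm. Belongs on the larger of the two dip pots.
- lid_small: Smallest round bamboo lid, loose, about 21 to 42 g: disc 74 mm across and 8 mm thick, a round knob on its middle (22 mm across, 28 mm tall), under it a locating plug 36 mm across, 6 mm deep. Starts knob up on the shelf. Origin at the centre of the plug's underside, z up: disc z = 6 to 14 mm, knob 14 to 42 mm. Belongs on the smaller of the two dip pots.
- fondue_bowl: Open round earthenware bowl fixed in a three-legged dark steel frame over a glass tealight cup; one loose unit, 850 g, tallest of the three vessels. Rim 124 mm across outside, mouth 114 mm. Origin on the bowl's axis at the underside of the foot, z up; rim at z = 125 mm. With its lid seated, the lid's origin is at z = 119 mm.
- dip_pot_medium: Larger open round earthenware dip pot, loose, 350 g, 55 mm tall; rim 92 mm across outside, mouth 82 mm. Origin at the centre of its underside, z up; the rim is at z = 55 mm. With its lid seated, the lid's origin is at z = 49 mm.
- dip_pot_small: Smaller open round earthenware dip pot, loose, 220 g, 45 mm tall; rim 64 mm across outside, mouth 54 mm. Origin at the centre of its underside, z up; the rim is at z = 45 mm. With its lid seated, the lid's origin is at z = 39 mm.
- glass_cup: Bystander: small open amber glass tealight cup, 44 mm across, 28 mm tall, loose. Origin at the centre of its underside. To be left where it is.
- coaster: Bystander: flat round bamboo coaster without a knob, 80 mm across, 8 mm thick, loose. Not a lid; to be left where it is. Origin at the centre of its underside.

How it is judged:
By the outcome, as a careful person would: the job done as asked, in the order asked, and still so for the second after the job is handed in, with the robot touching nothing.
It also fails if it takes over 86 s, if anything falls off the work surface, if the arm or the gripper's body presses on something with over 40 N, if the wrist force passes 120 N, or if a joint passes its speed limit or range.

### The arm

A 6-joint arm with a two-finger parallel gripper is mounted at the origin on the work surface. World frame = base frame: x ahead of the robot, y to its left, z up, the work surface at z = 0. Lengths are in m, angles in degrees, forces in N, time in s.
With the tool pointing down it reaches from about 0.35 to 0.875 m from the base axis. Payload 4.2 kg.
Tool frame: the origin (TCP) lies at the very end of the fingers, on their centre line; the grasp point (between the pads) lies 19 mm behind it; z points along the fingers, y is the line along which they close (so a half turn about z gives the same grasp; the last joint's range is limited). The gripper opens to 87 mm and grips with 3 to 60 N. Pads are 19 mm wide; open, the fingers measure 117 mm over their backs; the gripper's body (75 mm by 190 mm) begins 51 mm behind the grasp point.
Start: joints at [-49.641, 22.042, 0.453, 0, -68.411, -14.817], TCP at [0.269, -0.564, 0.191] pointing down, gripper open.
Joint ranges: [-179.83, 179.83], [-69.29, 118.12], [-61.27, 80.66], [-181.25, 117.63], [-171.15, -9.14], [-177.46, 177.46]. Speed limits (degrees/s): [159.86, 159.86, 180, 180, 180, 180].

### API

Orientations are given as [roll, pitch, yaw] about the fixed x, y, z axes, in that order (R = Rz(yaw) Ry(pitch) Rx(roll)).
In Python, from bench import arm gives the robot as it stands. Calls block until the motion is done:
- arm.move_to(position, orientation): joint-space move of the TCP to a pose.
- arm.servo_line(position, vel=0.15, rot=None, stop_force=None): straight line of the TCP; rot=None keeps the orientation; vel is the mean speed in m/s. With stop_force (N) it stops when the force on the tool has changed by that much, and returns True; else False.
- arm.movej(angles): joint-space move.
- arm.move_gripper(opening): finger opening in m; the grip force is fixed at half the most; returns when the fingers have stopped.
- arm.pause(seconds).
- arm.inverse_kinematics(position, orientation): joint angles nearest the present ones, or None.
- arm.sense(): the state.
- arm.snapshot(name): name is "side" or "top"; returns the picture (400x640x3 uint8, blue, green, red); there is no depth.
- arm.camera_info(name): a dict with "intrinsics" (3x3 intrinsics, pixels), "k1" (the pictures are not rectified: a ray, as slopes to the right and down, at radius r is drawn at 1 + k1 r^2 times it, then the intrinsics apply), "origin" and "rotation" of the camera in the world. Camera axes: x right, y down, z forward; pixel columns grow to the right and rows downward; lengths in m; the calibration is good to about 2 mm. A picture is of the moment at which its call begins. camera_info takes no time and is no camera call.
A pose or a line that the arm cannot do raises arm.PlanningError and nothing moves.
- arm.sign_off(): hands the job in; it is judged then, once.
Trained networks look in the newest picture that a camera, given by its name, has taken for a name from the list of things; names that differ only in an ending like _2 or _b are one class to them, and where a whole thing is asked for, a point or a joint stands for the part that bears it (a point fixed in the world has none). Each returns a list of dicts, best first, with "conf" (0 to 1); they miss things now and then, are a little off and sometimes report something else, mostly with a low value. They report only what shows in the picture. A call takes as long as a camera call.
- arm.look_for(camera, query): "uv" ([column, row] in pixels, amid what is visible of it).
- arm.cut_out(camera, query): "pixels" (400x640 bool, what is visible of it) and "uv" ([column, row] in pixels, amid what is visible of it).
The state is a dict: "t": time; "q": joint angles; "qvel": joint speeds; "effort": joint torques, N m; "position": TCP position; "tool_rot": TCP orientation; "contact_force": force on the tool from outside, world axes, zero at the start; "ft_torque": the same for the moment, N m; "grip_width": finger opening in m; "finger_force": force on a finger pad.
Only numpy, scipy, OpenCV 4.12 (cv2) and the standard library are available. Lean on these libraries where they do the work, as an engineer would, in place of code of your own. Each camera call takes 0.05 s, during which the arm holds its last target. There are 200 camera calls.

## Working session

There is one attempt and no reset: what is moved stays moved. The work goes in short steps, each a Python script; the robot and the scene stay as the last script left them, time stands still between calls to the robot, and variables do not carry over. Pictures are saved under pics/ and viewed, at most 14 in all, crops included, and the job is handed in when it is done.

```bash
ls; mkdir -p pics; python3 - <<'E'
from bench import arm
import cv2
for c in("side","top"):
    im=arm.snapshot(c); cv2.imwrite(f"pics/{c}0.png",im)
    i=arm.camera_info(c); print(c,i)
    for n in "lid_large lid_medium lid_small fondue_bowl dip_pot_medium dip_pot_small glass_cup coaster".split():
        print(n,[(d['conf'],d['uv']) for d in arm.look_for(c,n)][:3])
print(arm.sense())
E
```

```text
pics
side {'intrinsics': array([[367.4554905 ,   0.        , 317.11740576],
       [  0.        , 367.4554905 , 201.35293977],
       [  0.        ,   0.        ,   1.        ]]), 'k1': -0.06877508520619825, 'origin': array([0.41114326, 0.84453725, 0.67461795]), 'rotation': array([-126.65544359,   -0.20702531, -171.61425446])}
lid_large [(0.88, [353.9, 260.7])]
lid_medium [(0.9, [274.9, 206.7])]
lid_small [(0.69, [323.0, 146.5])]
fondue_bowl [(0.78, [350.1, 159.2])]
dip_pot_medium [(0.77, [347.6, 205.6])]
dip_pot_small [(0.9, [279.9, 321.3])]
glass_cup []
coaster [(0.82, [257.2, 254.0])]
top {'intrinsics': array([[410.08798637,   0.        , 321.89099663],
       [  0.        , 410.08798637, 199.06629986],
       [  0.        ,   0.        ,   1.        ]]), 'k1': -0.056400283368984776, 'origin': array([ 0.46740922, -0.00301269,  1.12930532]), 'rotation': array([-175.52899542,    1.08241181,  -90.21787185])}
lid_large [(0.98, [262.2, 249.3])]
lid_medium [(0.73, [326.7, 161.8]), (0.62, [470.6, 196.0])]
lid_small [(0.8, [469.7, 195.2])]
fondue_bowl [(0.96, [402.2, 234.5])]
dip_pot_medium [(0.58, [332.1, 239.9])]
dip_pot_small [(0.56, [182.7, 200.0])]
glass_cup [(0.48, [400.3, 167.3])]
coaster [(0.7, [401.3, 163.9]), (0.59, [256.9, 162.8])]
{'t': 0.9, 'q': array([-4.96399458e+01,  2.20406887e+01,  4.51128227e-01, -2.47777634e-03,
       -6.84116462e+01, -1.48154390e+01]), 'qvel': array([-0.05184561, -0.091853  ,  0.01762147,  0.01553527, -0.00431544,
       -0.00044618]), 'effort': array([ 5.05162570e-04, -3.90452063e+01,  1.87623167e+01,  4.22427446e+00,
        1.55503809e-02, -1.80463610e-05]), 'position': array([ 0.26950813, -0.56385919,  0.19094385]), 'tool_rot': array([ 1.79998244e+02,  1.91878126e-03, -1.54456297e+02]), 'contact_force': array([0.07888705, 0.44799252, 0.1583987 ]), 'ft_torque': array([-0.01824491, -0.04354529, -0.05437352]), 'finger_force': 0.0, 'grip_width': 0.08703340579633999}
```

View pics/side0.png

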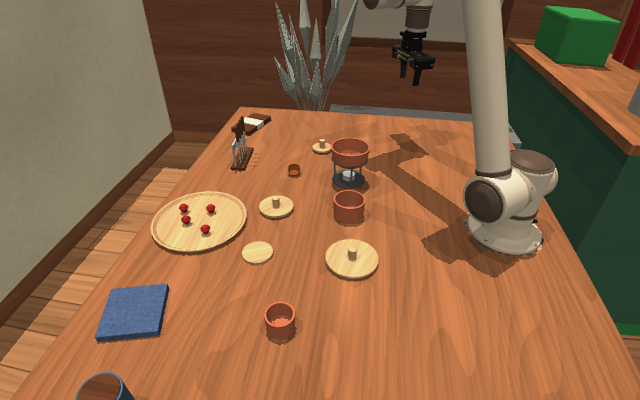

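View pics/top0.png

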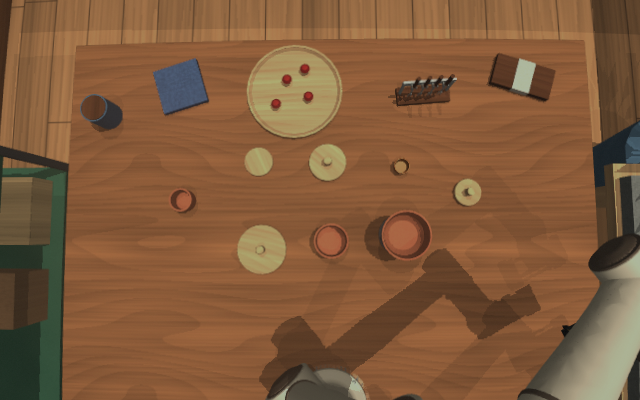

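Both pictures agree with the detections: side – bowl (350,155), large lid (352,259), medium lid (276,207), small lid (322,147), coaster (257,253), pots (348,207) and (280,320). Top – lids (262,249), (327,162), (468,192), bowl (405,235), pots (331,241) and (182,200), cup (400,167), coaster (258,161). Next I fit the known shapes to the masks.

```bash
cat > loc.py <<'E'
import numpy as np, cv2
from scipy.spatial.transform import Rotation
from scipy.optimize import minimize
from bench import arm
# stacks of (radius, z) circles; consecutive members of each group are hulled
def lid(R): return [[(R,.006),(R,.014)],[(.011,.014),(.011,.042)]]
S={'lid_large':lid(.067),'lid_medium':lid(.051),'lid_small':lid(.037),
 'fondue_bowl':[[(.062,.125)]],'dip_pot_medium':[[(.046,.055)]],'dip_pot_small':[[(.032,.045)]],
 'coaster':[[(.04,0),(.04,.008)]],'glass_cup':[[(.022,0),(.022,.028)]]}
a=np.linspace(0,2*np.pi,60)
C={c:arm.camera_info(c) for c in('side','top')}
def proj(c,P):
    i=C[c]; R=Rotation.from_euler('xyz',i['rotation'],degrees=True).as_matrix()
    p=(P-i['origin'])@R; s=p[:,:2]/p[:,2:]
    s=s*(1+i['k1']*(s**2).sum(1,keepdims=True))
    K=i['intrinsics']; return s@K[:2,:2].T+K[:2,2]
def circ(x,y,r,z): return np.c_[x+r*np.cos(a),y+r*np.sin(a),np.full(60,z)]
def render(c,n,x,y,z0=0,shape=None):
    m=np.zeros((1600,2560),np.uint8)
    for g in shape or S[n]:
        h=cv2.convexHull(proj(c,np.vstack([circ(x,y,r,z+z0) for r,z in g])).astype(np.float32))[:,0]
        cv2.fillConvexPoly(m,np.round((h+.5)*4*16).astype(np.int32),1,shift=4)
    return cv2.resize(m.astype(np.float32),(640,400),interpolation=cv2.INTER_AREA)
def fit(n,mask,cams,x0,z0=0,shape=None):
    def f(v):
        e=0
        for c in cams:
            r=render(c,n,*v,z0,shape); k=mask[c].astype(float)
            e+=np.abs(r-k).sum()/k.sum()
        return e
    s=minimize(f,x0,method='Nelder-Mead',options=dict(initial_simplex=np.array([x0,[x0[0]+.01,x0[1]],[x0[0],x0[1]+.01]]),xatol=2e-4,fatol=1e-3))
    return s.x,s.fun
def ray0(c,uv,z):
    return minimize(lambda v:((proj(c,np.array([[v[0],v[1],z]]))-uv)**2).sum(),[.5,0],method='Nelder-Mead').x
E
python3 - <<'E'
from loc import *
base={'lid_large':(262,249),'lid_medium':(327,162),'lid_small':(468,192),'fondue_bowl':(405,235),'dip_pot_medium':(331,241),'dip_pot_small':(182,200),'glass_cup':(400,167),'coaster':(258,161)}
vis={c:arm.snapshot(c) for c in C}; 
for n,uv in base.items():
    z=S[n][0][-1][1]; x0=ray0('top',np.array(uv),z); m={}
    for c in C:
        ref=proj(c,np.array([[*x0,z]]))[0]
        ds=[d for d in arm.cut_out(c,n) if np.hypot(*(np.array(d['uv'])-ref))<25]
        if ds: m[c]=ds[0]['pixels']
    np.savez(f'm_{n}.npz',**m)
    pot='pot' in n or 'bowl' in n
    use=[c for c in m if not(pot and c=='side')]
    print(n,list(m),'guess',x0.round(3),'both' ,*[ (u,fit(n,m,u,x0)[0].round(4),round(fit(n,m,u,x0)[1],2)) for u in ([use]+[[c] for c in use] if len(use)>1 else [use]) if u])
    for c in m: vis[c][cv2.morphologyEx(m[c].astype(np.uint8),cv2.MORPH_GRADIENT,np.ones((2,2)))>0]=(255,255,0)
cv2.imwrite('pics/m.png',np.vstack([cv2.resize(vis['side'][120:360,200:440],(600,600))[:300],]) if 0 else np.hstack([cv2.resize(vis['side'][120:360,220:400],(390,520)),cv2.resize(vis['top'][140:290,380:490],(381,520))]))
E
```

```text
lid_large ['side', 'top'] guess [0.42  0.181] both (['side', 'top'], array([0.4192, 0.184 ]), np.float64(0.1)) (['side'], array([0.4188, 0.1827]), np.float64(0.05)) (['top'], array([0.4192, 0.1851]), np.float64(0.04))
lid_medium ['side', 'top'] guess [0.657 0.003] both (['side', 'top'], array([0.6564, 0.001 ]), np.float64(0.13)) (['side'], array([ 0.6567, -0.0009]), np.float64(0.05)) (['top'], array([0.6571, 0.0028]), np.float64(0.04))
lid_small ['side', 'top'] guess [ 0.572 -0.382] both (['side', 'top'], array([ 0.5712, -0.3838]), np.float64(0.25)) (['side'], array([ 0.5718, -0.3859]), np.float64(0.07)) (['top'], array([ 0.5709, -0.3797]), np.float64(0.15))
fondue_bowl ['side'] guess [ 0.45  -0.024] both
dip_pot_medium ['side', 'top'] guess [ 0.442 -0.006] both (['top'], array([ 0.4422, -0.0039]), np.float64(0.06))
dip_pot_small [] guess [0.562 0.025] both
glass_cup ['top'] guess [ 0.64  -0.194] both (['top'], array([ 0.6439, -0.1994]), np.float64(0.38))
coaster ['side', 'top'] guess [0.662 0.195] both (['side', 'top'], array([0.6612, 0.1936]), np.float64(0.13)) (['side'], array([0.6613, 0.1935]), np.float64(0.04)) (['top'], array([0.6609, 0.1952]), np.float64(0.09))
```

View pics/m.png

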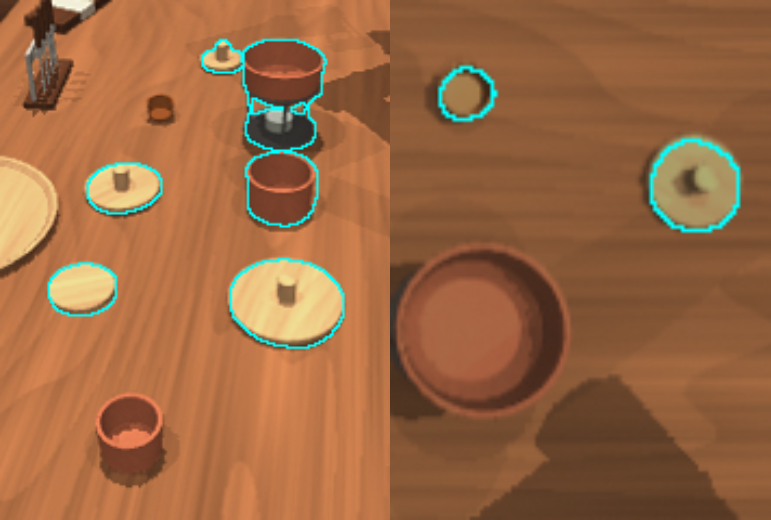

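The masks outline the large lid, medium lid, coaster, medium pot and bowl cleanly; the cameras differ by about 3.5 mm in y, so I use both. My ray initial guess was wrong for the bowl and small pot, so I fix that and use the rim's upper edge in the side view.

```bash
cat >> loc.py <<'E'
from scipy.optimize import least_squares
def ray0(c,uv,z):
    return least_squares(lambda v:(proj(c,np.array([[v[0],v[1],z]]))[0]-uv),[.5,0.],x_scale=.1).x
def fit_rim_side(n,mask,x0):
    "upper outline of the rim, column by column, in the side picture"
    r,z=S[n][0][0]; cols=np.where(mask.any(0))[0]; 
    h0=proj('side',circ(*x0,r,z)); lo,hi=h0[:,0].min()+5,h0[:,0].max()-5
    cols=cols[(cols>lo)&(cols<hi)]; top=mask[:,cols].argmax(0)-.0
    def f(v):
        h=proj('side',circ(*v,r,z)); k=h[:,1]<h[[h[:,0].argmin(),h[:,0].argmax()],1].mean(); h=h[k]; h=h[h[:,0].argsort()]
        return np.interp(cols,h[:,0],h[:,1])-.0-top
    s=least_squares(f,x0,loss='soft_l1',x_scale=.01,diff_step=1e-3); return s.x,np.abs(s.fun).mean()
E
python3 - <<'E'
from loc import *
base={'fondue_bowl':(405,235),'dip_pot_medium':(331,241),'dip_pot_small':(182,200),'lid_small':(468,192),'glass_cup':(400,167)}
vis={c:arm.snapshot(c) for c in C}; 
for n,uv in base.items():
    z=S[n][0][-1][1]; x0=ray0('top',np.array(uv),z)
    for c in C:
        ref=proj(c,np.array([[*x0,z]]))[0]
        ds=[d for d in arm.cut_out(c,n) if np.hypot(*(np.array(d['uv'])-ref))<25]
        if not ds: print(n,c,'none');continue
        m=ds[0]['pixels']
        if c=='side' and ('pot' in n or 'bowl' in n): s=fit_rim_side(n,m,x0)
        else: s=fit(n,{c:m},[c],x0)
        print(n,c,ds[0]['conf'],x0.round(3),s[0].round(4),round(float(s[1]),2))
        if 'lid' not in n:
            r,zz=S[n][0][-1]; cv2.polylines(vis[c],[np.round(proj(c,circ(*s[0],r,zz))*16).astype(np.int32)],True,(0,255,0),1,cv2.LINE_AA,4)
cv2.imwrite('pics/m2.png',np.hstack([cv2.resize(vis['side'][120:360,250:400],(375,600)),cv2.resize(vis['top'][170:280,165:440],(425,600//3)).repeat(3,0)]))
cv2.imwrite('pics/m2.png',np.vstack([cv2.resize(vis['side'][130:350,230:450],(300,300)),cv2.resize(vis['top'][170:280,165:440],(750,300))[:, :300]]) if 0 else cv2.resize(np.hstack([vis['side'][130:350,230:390],cv2.copyMakeBorder(vis['top'][170:280,165:440],0,110,0,0,cv2.BORDER_CONSTANT)]),(800,405)))
E
```

```text
fondue_bowl side 0.77 [ 0.457 -0.187] [ 0.4565 -0.1861] 0.21
fondue_bowl top 0.68 [ 0.457 -0.187] [ 0.4582 -0.1875] 0.08
dip_pot_medium side 0.76 [ 0.442 -0.006] [ 0.4393 -0.0025] 0.29
dip_pot_medium top 0.55 [ 0.442 -0.006] [ 0.4422 -0.0047] 0.07
dip_pot_small side 0.78 [0.552 0.393] [0.5518 0.4001] 0.3
dip_pot_small top 0.82 [0.552 0.393] [0.5532 0.3961] 0.19
lid_small side 0.47 [ 0.572 -0.382] [ 0.5708 -0.3828] 0.1
lid_small top 0.59 [ 0.572 -0.382] [ 0.5722 -0.3797] 0.12
glass_cup side none
glass_cup top 0.62 [ 0.64  -0.194] [ 0.6442 -0.1999] 0.19
```

View pics/m2.png

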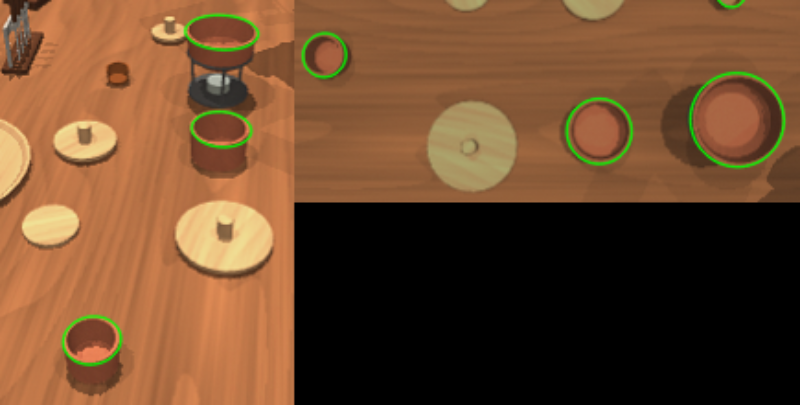

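The rim fits sit well on all three vessels in both views. Starting with the small lid.

```bash
cat > act.py <<'E'
from bench import arm
import numpy as np
G=.019   # TCP height above the lid's origin while gripping
def st(msg=''):
    s=arm.sense(); print(msg,'t',round(s['t'],1),'pos',s['position'].round(4),'F',s['contact_force'].round(1),'w',round(s['grip_width'],4),'ff',round(s['finger_force'],1))
def yaw_for(p):
    q0=arm.sense()['q']; best=None
    for y in(0,180):
        q=arm.inverse_kinematics(p,[180,0,y])
        if q is not None and (best is None or abs(q[5])+.3*np.abs(q-q0).max()<best[0]): best=(abs(q[5])+.3*np.abs(q-q0).max(),y)
    return best[1]
def pick(x,y,hi=.24):
    r=[180,0,yaw_for([x,y,hi])]
    arm.move_gripper(.05); arm.move_to([x,y,hi],r)
    arm.servo_line([x,y,G+.04],vel=.2); print('hit',arm.servo_line([x,y,G],vel=.06,stop_force=5))
    st('down'); arm.move_gripper(0.0); st('gripped')
    arm.servo_line([x,y,hi],vel=.15); st('lifted')
def carry(x,y,hi=.24):
    arm.move_to([x,y,hi],[180,0,yaw_for([x,y,hi])]); st('over')
def place(x,y,z,hi=.24):
    arm.servo_line([x,y,z+G+.02],vel=.12)
    print('touch',arm.servo_line([x,y,z+G-.004],vel=.025,stop_force=3)); st('placed')
    arm.move_gripper(.05); arm.pause(.2); arm.servo_line([x,y,z+G+.05],vel=.1); arm.servo_line([x,y,hi],vel=.2); st('clear')
E
python3 - <<'E'
from act import *
import cv2
pick(.571,-.382); carry(.5525,.397)
arm.servo_line([.5525,.397,.12],vel=.2)
cv2.imwrite('pics/s1.png',np.hstack([cv2.resize(arm.snapshot('side')[220:370,200:360],(427,400)),cv2.resize(arm.snapshot('top')[130:270,110:250],(370,400))]))
E
```

```text
hit False
down t 6.5 pos [ 0.5713 -0.3822  0.0192] F [ 0.1 -0.5  0.4] w 0.0497 ff 0.0
gripped t 7.6 pos [ 0.571 -0.382  0.019] F [ 0.7 -0.5  0.1] w 0.0005 ff 0.0
lifted t 9.2 pos [ 0.5706 -0.3817  0.2388] F [ 0.1  0.2 -0.7] w 0.0004 ff 0.0
over t 11.9 pos [0.5529 0.3963 0.24  ] F [-0.1 -0.4  0.7] w 0.0007 ff 0.0
```

View pics/s1.png

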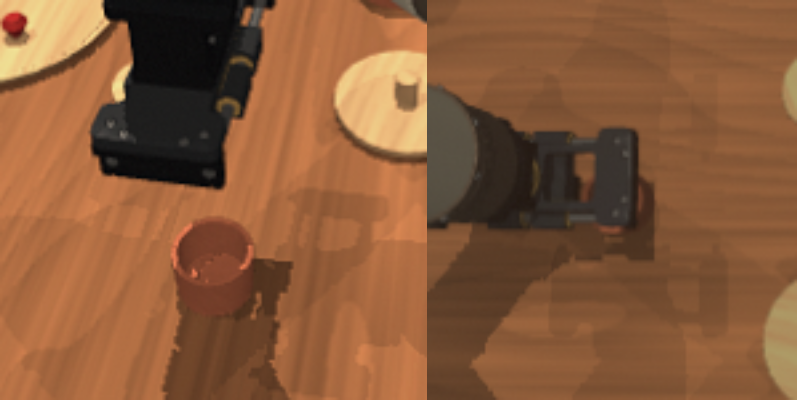

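The gripper closed empty (width 0), and the pot (215,265 in the left crop) is uncovered. I'll look at the gripper and at the lid.

```bash
python3 - <<'E'
from act import *
import cv2
from loc import *
s=arm.sense(); print(s['tool_rot'],s['q'])
im=arm.snapshot('side'); t=arm.snapshot('top')
p=s['position'][None]; 
for c,i in(('side',im),('top',t)):
    uv=proj(c,p)[0]; print(c,'tcp',uv.round(1)); cv2.circle(i,tuple(int(k) for k in uv),2,(0,255,0),-1)
cv2.imwrite('pics/s2.png',np.hstack([cv2.resize(im[100:340,200:400],(400,480)),cv2.resize(t[130:290,120:260],(400,480))]))
for c in C: print(c,[(d['conf'],d['uv']) for d in arm.look_for(c,'lid_small')])
E
```

```text
[-1.79843768e+02 -1.76070991e-01  2.84925496e-03] [ 4.92720687e+01  3.01850470e+01  3.61490308e+00  3.52702983e-02
 -6.31965830e+01  4.07151802e+01]
side tcp [276.5 288.3]
top tcp [169.2 196.9]
side []
top [(0.75, [470.0, 194.4])]
```

View pics/s2.png

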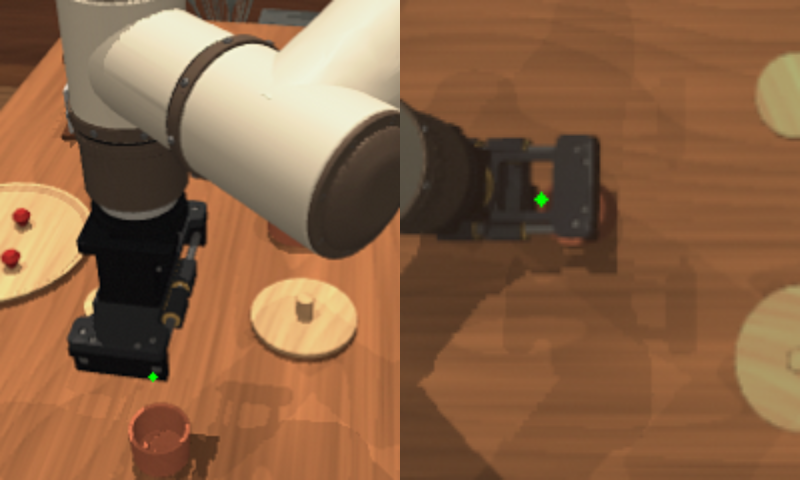

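The dot shows TCP above the pot with the pads hidden behind the wide gripper body; the tool does point down. I need to see where the small lid is relative to the fingers at the pick pose.

```bash
python3 - <<'E'
from act import *
import cv2
from loc import *
arm.servo_line([.5525,.397,.24],vel=.3)
arm.move_gripper(.05)
d=arm.look_for('top','lid_small')
m=[d for d in arm.cut_out('top','lid_small') if d['uv'][0]>440]
if m: print('top',fit('lid_small',{'top':m[0]['pixels']},['top'],np.array([.571,-.382])))
arm.snapshot('side'); m=arm.cut_out('side','lid_small'); print([(d['conf'],d['uv']) for d in m])
if m: print('side',fit('lid_small',{'side':m[0]['pixels']},['side'],np.array([.571,-.382])))
x,y=.571,-.382
arm.move_to([x,y,.2],[180,0,yaw_for([x,y,.2])]); arm.servo_line([x,y,.07],vel=.2); st()
im=arm.snapshot('side'); t=arm.snapshot('top')
cv2.imwrite('pics/s3.png',np.hstack([cv2.resize(im[80:180,270:370],(400,400),interpolation=cv2.INTER_CUBIC),cv2.resize(t[140:240,420:520],(400,400),interpolation=cv2.INTER_CUBIC)]))
E
```

```text
top (array([ 0.57248951, -0.38111029]), np.float64(0.06512237762237762))
[(0.52, [322.4, 147.1])]
side (array([ 0.57025972, -0.384738  ]), np.float64(0.0927734375))
 t 18.4 pos [ 0.5721 -0.3824  0.0713] F [-0.1  0.2  0.5] w 0.0501 ff 0.0
```

View pics/s3.png

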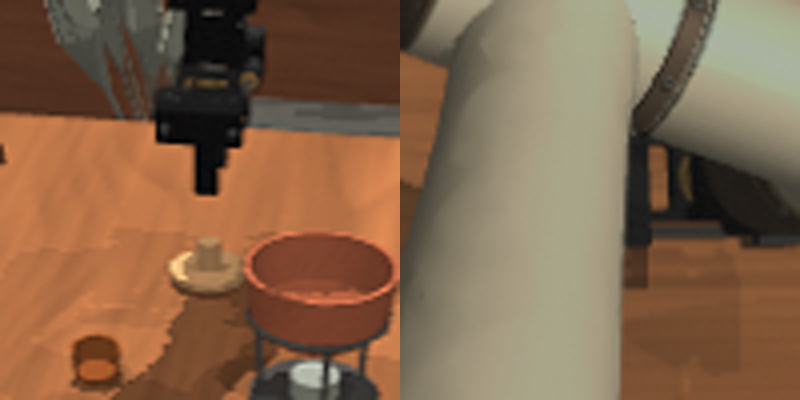

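The fingers (left crop 205,190) are centred above the knob (208,245), but look higher than expected; let me check numerically.

```bash
python3 - <<'E'
from act import *
from loc import *
p=arm.sense()['position']
for lab,P in(('tcp',p),('tip near',p+[0,.04,0]),('tip far',p+[0,-.04,0]),('knob top',[.571,-.3825,.042]),('knob base',[.571,-.3825,.014]),('plug',[.571,-.3825,0])):
    print(lab,proj('side',np.array([P]))[0].round(1))
E
```

```text
tcp [321.8 132.1]
tip near [320.3 137. ]
tip far [323.2 127.5]
knob top [322.1 139.5]
knob base [322.  146.2]
plug [321.9 149.4]
```

```bash
python3 - <<'E'
from act import *
from loc import *
P=np.array([.26950813,-.56385919,.19094385])
y=np.radians(-154.456); ty=np.array([np.sin(y),-np.cos(y),0])
for k in(-.05,0,.05): print(k,proj('side',(P+k*ty)[None])[0].round(1),proj('side',(P+k*ty+[0,0,.03])[None])[0].round(1))
x,yy=.571,-.382
arm.servo_line([x,yy,.03],vel=.1); st()
im=arm.snapshot('side'); s0=cv2.imread('pics/side0.png')
cv2.imwrite('pics/s4.png',np.hstack([cv2.resize(im[90:170,280:360],(400,400),interpolation=cv2.INTER_CUBIC),cv2.resize(s0[20:100,370:450],(400,400),interpolation=cv2.INTER_CUBIC)]))
E
```

```text
-0.05 [400.8  84.6] [401.8  77. ]
0 [407.   88.8] [408.1  81.1]
0.05 [413.5  93.3] [414.7  85.5]
 t 19.0 pos [ 0.5713 -0.3823  0.0303] F [-0.6 -0.2 -0.4] w 0.05 ff 0.0
```

View pics/s4.png

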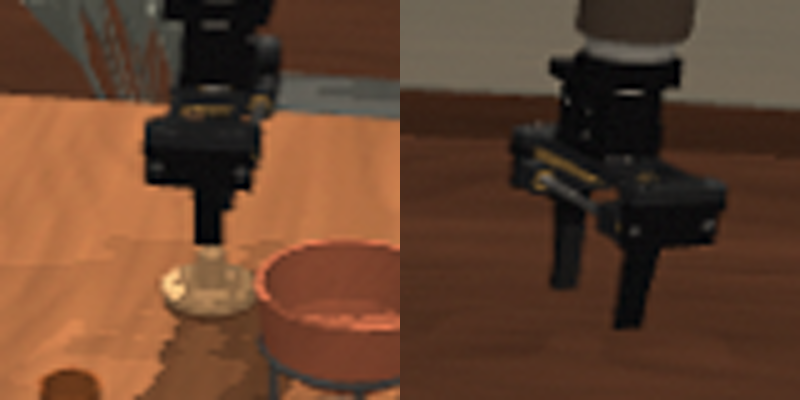

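In the start picture the visible fingertips sit at (403,78)/(416,86), which matches about 30 mm above the reported TCP; here too the tips end right at the knob top. So the true fingertips are ~30 mm higher than reported. I'll calibrate by a gentle touch on the lid's disc, then grip.

```bash
python3 - <<'E'
from act import *
import cv2
x,y=.571,-.3825
print('hit',arm.servo_line([x,y,-.024],vel=.025,stop_force=3)); st('touch')
z=arm.sense()['position'][2]
arm.servo_line([x,y,z+.004],vel=.05); st('back')
arm.move_gripper(0.0); st('grip')
arm.servo_line([x,y,z+.06],vel=.1); st('lift')
im=arm.snapshot('side')
cv2.imwrite('pics/s5.png',cv2.resize(im[80:180,270:370],(500,500),interpolation=cv2.INTER_CUBIC))
E
```

```text
hit True
touch t 20.7 pos [ 0.5709 -0.3825 -0.0171] F [-0.5  0.7  4.6] w 0.0502 ff 2.1
back t 21.0 pos [ 0.5712 -0.3826 -0.0129] F [ 0.4 -0.   0.5] w 0.0499 ff 0.0
grip t 21.6 pos [ 0.5709 -0.3825 -0.0132] F [ 1.1  0.4 -1.1] w 0.021 ff 30.0
lift t 22.3 pos [ 0.5706 -0.3822  0.0425] F [-0.4  0.3 -1.6] w 0.0213 ff 30.0
```

View pics/s5.png

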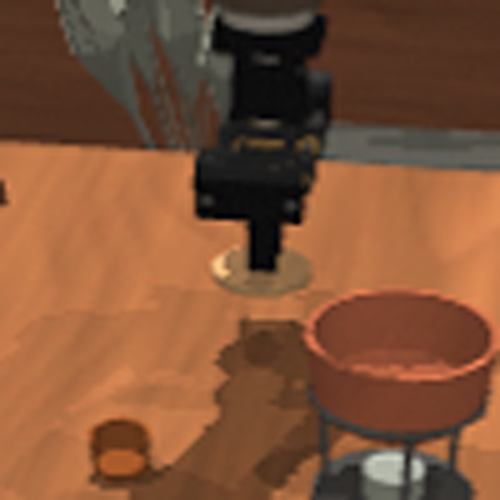

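The small lid is held (width 21 mm, 30 N) and hangs level under the fingers at (262,268). Touch calibration: true tip = reported + 31 mm. Carrying and placing.

```bash
sed -i 's/^G=.*/G=-.013  # reported TCP height minus lid origin while gripping (true tips are 31 mm higher than reported)/' act.py; python3 - <<'E'
from act import *
arm.servo_line([.571,-.3825,.16],vel=.25)
carry(.5525,.3975,.16); place(.5525,.3975,.039,.16)
import cv2
from loc import *
im=arm.snapshot('side'); t=arm.snapshot('top')
for c in C:
    arm.snapshot(c) if c=='side' else None
    m=[d for d in arm.cut_out(c,'lid_small')]
    if m: print(c,m[0]['conf'],m[0]['uv'],fit('lid_small',{c:m[0]['pixels']},[c],np.array([.5525,.397]),.039))
cv2.imwrite('pics/s6.png',np.hstack([cv2.resize(im[270:370,220:340],(480,400),interpolation=cv2.INTER_CUBIC),cv2.resize(t[160:240,142:222],(320,400),interpolation=cv2.INTER_CUBIC)]))
E
```

```text
over t 25.7 pos [0.5529 0.3968 0.16  ] F [-0.8  0.2 -0.7] w 0.0216 ff 30.0
touch True
placed t 27.6 pos [0.5522 0.3973 0.0259] F [-0.3 -0.3  4.2] w 0.0207 ff 30.0
clear t 29.8 pos [0.5519 0.3972 0.1591] F [ 0.2 -1.  -0.8] w 0.0499 ff 0.0
side 0.65 [282.0, 310.4] (array([0.54906908, 0.39421107]), np.float64(0.04962039045553145))
top 0.72 [189.0, 203.6] (array([0.5500592 , 0.39781818]), np.float64(2.0054086538461537))
```

View pics/s6.png

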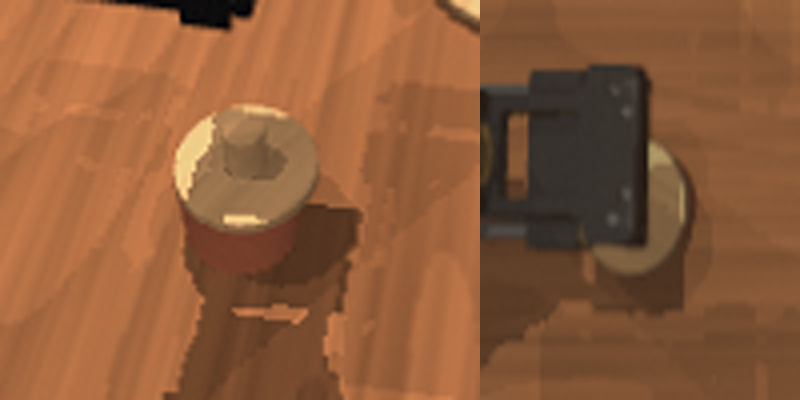

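Small lid is flat on the pot (contact at exactly the expected height), centred within ~3 mm as far as the left view shows. Now the medium lid.

```bash
python3 - <<'E'
from act import *
pick(.6565,.001,.12); carry(.441,-.004,.14); place(.441,-.004,.049,.16)
arm.move_to([.45,.184,.16],[180,0,yaw_for([.45,.184,.16])]) if 0 else None
E
```

```text
hit False
down t 33.2 pos [ 0.6568  0.001  -0.0129] F [-0.4 -0.3  0.1] w 0.0504 ff 0.0
gripped t 33.8 pos [ 0.6566  0.001  -0.0128] F [-0.7 -0.3  0.1] w 0.0208 ff 30.0
lifted t 34.9 pos [0.6556 0.0009 0.1187] F [-0.2 -0.1 -0. ] w 0.0215 ff 30.0
over t 35.7 pos [ 0.4424 -0.0037  0.1402] F [-0.2  1.2 -0.4] w 0.0212 ff 30.0
touch True
placed t 37.3 pos [ 0.4408 -0.0041  0.0363] F [-1.3  0.8  3.5] w 0.0213 ff 30.0
clear t 39.5 pos [ 0.4404 -0.004   0.1594] F [-0.7  1.3 -0.2] w 0.0501 ff 0.0
```

```bash
python3 - <<'E'
from act import *
pick(.419,.184,.18); carry(.4575,-.1865,.2); place(.4575,-.1865,.119,.2)
arm.move_to([.35,-.45,.2],[180,0,yaw_for([.35,-.45,.2])]); st()
import cv2
from loc import *
im=arm.snapshot('side'); t=arm.snapshot('top')
T={'lid_large':(.4575,-.1865,.119),'lid_medium':(.441,-.004,.049),'lid_small':(.5525,.397,.039)}
for c in C:
    if c=='side': arm.snapshot('side')
    for n,(x,y,z) in T.items():
        ref=proj(c,np.array([[x,y,z+.014]]))[0]
        m=[d for d in arm.cut_out(c,n) if np.hypot(*(np.array(d['uv'])-ref))<20]
        if m: s=fit(n,{c:m[0]['pixels']},[c],np.array([x,y]),z); print(c,n,m[0]['conf'],s[0].round(4),round(s[1],2))
cv2.imwrite('pics/s7.png',np.hstack([cv2.resize(im[110:350,240:400],(333,500),interpolation=cv2.INTER_CUBIC),cv2.resize(t[150:320,160:320+120],(467,500)[:1]+(284,),interpolation=cv2.INTER_CUBIC).repeat(2,0)[:500]]) if 0 else cv2.resize(np.hstack([im[120:340,240:400],t[100:320,170:440]]),(800,410),interpolation=cv2.INTER_CUBIC))
E
```

```text
hit False
down t 42.2 pos [ 0.4192  0.1842 -0.0129] F [-0.8 -0.4  0.8] w 0.0501 ff 0.0
gripped t 42.9 pos [ 0.419   0.184  -0.0129] F [0.1 0.6 1.8] w 0.021 ff 30.0
lifted t 44.3 pos [0.4184 0.1836 0.1791] F [-0.2  0.8 -0.9] w 0.0213 ff 30.0
over t 45.7 pos [ 0.4577 -0.1859  0.1998] F [ 1.1  0.1 -1.1] w 0.021 ff 30.0
touch True
placed t 47.2 pos [ 0.4573 -0.1865  0.1068] F [-0.5  1.2  4.4] w 0.0215 ff 30.0
clear t 49.2 pos [ 0.4575 -0.1863  0.1999] F [ 1.1  0.4 -0.3] w 0.0503 ff 0.0
 t 51.4 pos [ 0.3501 -0.4498  0.1998] F [1.  0.5 0.6] w 0.05 ff 0.0
side lid_large 0.78 [ 0.4589 -0.1907] 0.09
side lid_medium 0.68 [ 0.4406 -0.0054] 0.04
side lid_small 0.64 [0.5493 0.3948] 0.04
top lid_large 0.89 [ 0.4586 -0.1855] 0.03
top lid_medium 0.65 [ 0.4417 -0.0025] 0.04
top lid_small 0.87 [0.5497 0.3985] 0.1
```

View pics/s7.png

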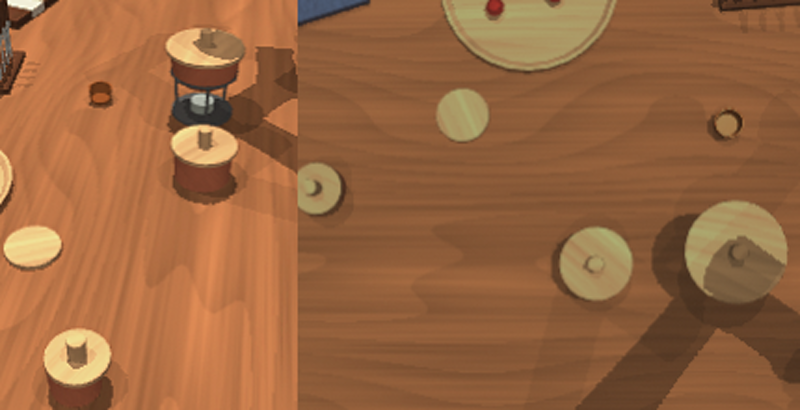

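All three lids sit flat on their vessels: large (739,252), medium (596,264), small (318,188) in the right half. Cup and coaster are unmoved. Large and medium are within about 2 mm. The small one is about 3 mm low in x in both views, and there is time to mend that.

```bash
python3 - <<'E'
from act import *
x,y,z=.5522,.3973,.039
arm.move_to([x,y,.14],[180,0,yaw_for([x,y,.14])])
arm.servo_line([x,y,z+G],vel=.12,stop_force=6); arm.move_gripper(0.); st('grip')
arm.servo_line([x,y,z+G+.012],vel=.06); arm.servo_line([x+.003,y,z+G+.012],vel=.03)
print(arm.servo_line([x+.003,y,z+G-.004],vel=.025,stop_force=3)); st('placed')
arm.move_gripper(.05); arm.pause(.2); arm.servo_line([x+.003,y,.14],vel=.12)
arm.move_to([.5,.15,.2],[180,0,yaw_for([.5,.15,.2])]); st()
import cv2
from loc import *
im=arm.snapshot('side'); t=arm.snapshot('top')
for c in C:
    if c=='side': arm.snapshot('side')
    for d in arm.cut_out(c,'lid_small')[:1]: print(c,d['uv'],fit('lid_small',{c:d['pixels']},[c],np.array([x,y]),z))
cv2.imwrite('pics/s8.png',np.hstack([cv2.resize(im[270:370,220:340],(480,400),interpolation=cv2.INTER_CUBIC),cv2.resize(t[160:240,142:222],(320,400),interpolation=cv2.INTER_CUBIC)]))
E
```

```text
grip t 56.6 pos [0.5522 0.3973 0.0262] F [0.2 0.5 0.8] w 0.021 ff 30.0
True
placed t 57.7 pos [0.5551 0.3972 0.0261] F [-0.   0.1  3.9] w 0.0212 ff 30.0
 t 60.8 pos [0.5005 0.1508 0.1997] F [-0.5  0.6 -1.4] w 0.0497 ff 0.0
side [282.1, 311.7] (array([0.55321599, 0.3956344 ]), np.float64(0.07936507936507936))
top [177.4, 198.4] (array([0.561575 , 0.4094875]), np.float64(0.7792857142857142))
```

View pics/s8.png

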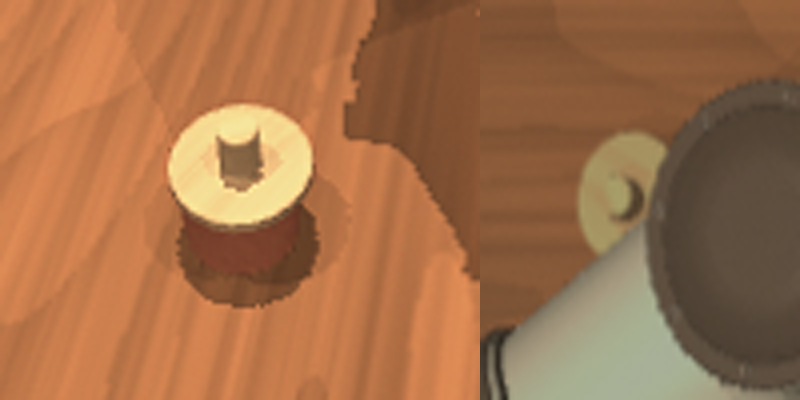

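The small lid now sits flat and centred: in the side view the disc spans 168–313 over a pot at about 183–300. The arm is clear, so I'm handing in.

```bash
python3 -c "
from bench import arm
print(arm.sign_off())"
```

```text
the job is handed in; nothing more can be done
None
```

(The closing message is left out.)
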